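Load the die shoe under the leaf spring of the hole-punching jig

ROBOT

A 6-joint arm with a two-finger parallel gripper is mounted at the origin on a cart in front of the work surface, level with it; the furniture and walls round the work are solid. World frame = base frame: x ahead of the robot, y to its left, z up, the work surface at z = 0. Lengths are in m, angles in rad, forces in N, time in s.
With the tool pointing down it reaches from about 0.25 to 0.775 m from the base axis. Payload 4 kg.
Tool frame: the origin (TCP) lies at the very end of the fingers, on their centre line; the grasp point (between the pads) lies 19 mm behind it; z points along the fingers, y is the direction in which the jaws open and shut (so a half turn about z gives the same grasp; the last joint's range is limited). The gripper opens to 94 mm and grips with 3 to 60 N. Pads are 16 mm wide; open, the fingers measure 119 mm over their backs; the gripper's body (75 mm by 177 mm) begins 78 mm behind the grasp point.
Start: joints at [-1.402, 0.087, 1.371, -0, 1.684, -0.103], TCP at [0.148, -0.53, 0.206] pointing down, gripper open.
Joint ranges: [-3.1, 3.1], [-0.76, 2.03], [0.27, 2.55], [-1.08, 4.22], [0.17, 2.65], [-2.57, 2.57]. Speed limits (rad/s): [2.79, 2.79, 3.14, 3.14, 3.14, 3.14].

INTERFACE

Orientations are given as [roll, pitch, yaw] about the fixed x, y, z axes, in that order (R = Rz(yaw) Ry(pitch) Rx(roll)).
In Python, from bench import robot, snapshot, calibration gives the robot as it stands. The module is installed in compiled form; this text tells all that it offers.
- The arm moves only by the tool servo_tool, never from a script. Its argument "series" is text: rows parted by semicolons, each of 5 numbers parted by spaces: the closure, from -1 (fully open) to 1 (shut), then the shift along the tool's x, y, z in cm, then the turn about the tool's z in rad. A call has 1 to 20 rows; each row is the pose to reach, as a shift and turn from the pose commanded when the call began, along the tool's axes at that moment; what a row does not reach only later rows make up. A row lasts 1/12 s, in which the tool goes at most 41.7 mm and 7.16 degrees, less where a joint would pass 70% of its speed; a pose out of reach is approached as far as the arm can. A call with a gripper value outside its range is refused whole. The fingers move at their own pace and stop on an object; the grip force is fixed at half the most. Time passes only in rows, so rows that repeat a pose let the fingers close. It gives the time, the measured TCP pose, the force and the opening at its end, in the units of the state.
- robot.get_obs(): the state, without advancing time (a new reading comes with each control period).
- snapshot(name): name is "side" or "top"; returns (picture, depth): 400x640x3 uint8, red, green, blue; 400x640 float32, m along the optical axis (not along the pixel's ray), 0 where there is no reading.
- calibration(name): a dict with "fx", "fy", "cx", "cy" (pixels), "k1" (the pictures are not rectified: a ray, as slopes to the right and down, at radius r is drawn at 1 + k1 r^2 times it, then the intrinsics apply), "rvec" (rotation vector, rad) and "tvec" (3), from world to camera coordinates, as OpenCV has them. Camera axes: x right, y down, z forward; pixel columns grow to the right and rows downward; lengths in m; the calibration is good to about 2 mm. A picture is of the moment at which its call begins. calibration takes no time and is no camera call.
- robot.close_job(): hands the job in, once; it reports no verdict.
The state is a dict: "time": time; "joint_positions": joint angles; "qvel": joint speeds; "joint_torque": joint torques, N m; "tool_pos": TCP position; "ee_rot": TCP orientation; "wrist_force": force on the tool from outside, world axes, zero at the start; "wrist_torque": the same for the moment, N m; "width": finger opening in m.
Only numpy, scipy, OpenCV 4.12 (cv2) and the standard library are available. Lean on these libraries where they do the work, as an engineer would, in place of code of your own. Each camera call takes 0.05 s, during which the arm holds its last target. There are 200 camera calls.

TASK

Load the steel die shoe into the jig: press it down with the fingertips on its low tail deck until its raised nose lies flat, and keep pressing while you slide it under the bridge and the leaf spring, fully home against the end stop, so that the sprung catch snaps up behind it. Do not lift the shoe out of its channel, leave the other things where they stand, and finish clear of everything.

Things in the scene. Friction and masses are not known exactly. Their poses are not given: they have to be found in the camera images.
- jig: Aluminium jig fixed on the table, 280 x 110 mm. Origin at table height; +x is the sliding direction (open end to end stop), +z up; base plate from x = -135 to +145 mm. Its channel floor is 12 mm above the table, between two rails with inner faces 59 mm apart and tops 12 mm above the floor.
- bridge (a point): Middle of the front lower edge of the grey bridge bar across the channel, at jig x = 70 mm, 27 mm above the channel floor. The bar is 10 mm thick along x, 110 mm wide; its top is 51 mm above the table (screw heads 55 mm).
- shoe: Dark steel die shoe in the channel, 160 x 56 mm, about 0.3 kg. Origin under the middle of its length; +x along the jig's +x, tail at -80, nose at +80 mm. Flat tail deck, 15 mm above the underside, for x = -80 to 0; at x = 0 an upright 10 mm step up to the tall nose block (25 mm, x = 0 to +80). Home, its origin is at jig x = 45 mm.
- shoe_nose (a point): Middle of the lower front edge of the shoe (shoe x = +80 mm). At the start it is 3 to 12 mm short of the bridge and tipped up about 0.05 rad by the catch, so that the shoe pushed without pressing butts against the bridge. Held flat it passes with 2 mm to spare and slides 58 to 67 mm to the stop.
- press_spot (a point): Point on top of the tail deck 14 mm behind the step, on the centre line: fingertips set here can press down and push forward against the step. About 10 to 15 N down here holds the shoe flat (this point sinks 3 to 4 mm); sliding it then takes 10 to 22 N forwards, most as the nose lifts the leaf.
- stop_face (a point): Point on the face of the grey end stop (30 mm high above the floor, jig x = 125 mm), at the channel floor on the centre line; shoe_nose meets it when the shoe is home.
- catch (a joint): Sprung steel catch, 14 mm long, 18 mm wide, in the channel floor at jig x = 54 mm. 0 = up (8 mm above the floor, so at the start, bearing up the nose), 0.008 m = pressed flush. Pushes up with 4 N when up, 6.5 N when flush. When the shoe is within 4 mm of home it snaps up into a hollow under the shoe, behind the nose, and stops it from coming back.
- leaf (a joint): Leaf spring, 30 mm wide, behind the bridge, hinged at jig x = 83 mm and sloping down in the sliding direction to its free end at x = 111 mm; 0 = resting low (free end about 20 mm above the floor), about 0.17 rad = riding on top of the shoe, pressing with some 3 N.
- spool: Thread spool, 36 mm across, 46 mm tall, standing beside the jig; leave it alone. Origin under its centre.
- magnifier: Black loupe, 40 mm across, 37 mm tall, standing beside the jig; leave it alone. Origin under its centre.
- tin: Round tin with a lid, 62 mm across, 21 mm tall, beside the jig; leave it alone. Origin under its centre.
Things that resemble listed ones, but are neither listed nor needed, are in the scene too. Several things have the shape of the shoe; the one meant has the colours described above.

How it is judged:
By the outcome, as a careful person would: the job done as asked, in the order asked, and still so for the second after the job is handed in, with the robot touching nothing.
It also fails if it takes over 43 s, if anything falls off the work surface, if the arm or the gripper's body presses on something with over 40 N, if the wrist force passes 120 N, or if a joint passes its speed limit or range.

## Working session

There is one attempt and no reset: what is moved stays moved. The work goes in short steps, Python scripts to look and compute and a tool call to move; the robot and the scene stay as the last step left them, time stands still between calls to the robot, and variables do not carry over. Pictures are saved under pics/ and viewed, about 8 in all and at most 12, crops included, and the job is handed in when it is done.

Besides the shell and the picture viewer there is one more tool, called as name(argument=value, ...) on one line, values as JSON. servo_tool: Moves the arm, as the interface text tells. Its arguments: {"type":"object","properties":{"series":{"type":"string"}},"required":["series"]}

```bash
mkdir -p pics
cat > h.py <<'E'
import numpy as np, cv2
from bench import robot, snapshot, calibration
def cam(n):
    c=calibration(n); K=np.array([[c['fx'],0,c['cx']],[0,c['fy'],c['cy']],[0,0,1.]])
    R=cv2.Rodrigues(np.array(c['rvec'],float))[0]; t=np.array(c['tvec'],float)
    return K,np.array([c['k1'],0,0,0,0.]),R,t
def rays(n,uv):
    K,d,R,t=cam(n); p=cv2.undistortPoints(np.array(uv,float).reshape(-1,1,2),K,d).reshape(-1,2)
    return -R.T@t, np.c_[p,np.ones(len(p))]@R, R,t
def onplane(n,uv,z):
    o,r,_,_=rays(n,uv); return o+r*((z-o[2])/r[:,2])[:,None]
def bydepth(n,uv,dep):
    o,r,_,_=rays(n,uv); return np.array([o+r[i]*dep[int(round(v)),int(round(u))] for i,(u,v) in enumerate(uv)])
def proj(n,P):
    K,d,R,t=cam(n); return cv2.projectPoints(np.array(P,float).reshape(-1,1,3),cv2.Rodrigues(R)[0],t,K,d)[0].reshape(-1,2)
def save(name,img): cv2.imwrite(name,img[...,::-1])
E
python3 - <<'E'
from h import *
for n in('top','side'):
    p,d=snapshot(n); save(f'pics/{n}0.png',p); np.savez(f'{n}0.npz',p=p,d=d); K,_,R,t=cam(n); print(n,-R.T@t,K[0,0],(d>0).mean())
o=robot.get_obs(); print(o)
E
```

```text
top [ 0.47594848 -0.03685963  1.55059223] 410.03449271322376 0.99585546875
side [0.16857928 0.70327413 0.61197972] 365.4246940955914 0.96872265625
{'time': 0.1, 'joint_positions': array([-1.40208952e+00,  8.78816609e-02,  1.37207266e+00, -2.89117549e-05,
        1.68358247e+00, -1.03110975e-01]), 'qvel': array([ 0.00128775, -0.0031644 , -0.00246822, -0.00049949,  0.00043136,
       -0.00035254]), 'joint_torque': array([ 1.14844046e-03, -3.41252697e+01, -3.03301835e+01,  7.19168410e-02,
        3.04329791e-02, -9.09880214e-05]), 'tool_pos': array([ 0.14756454, -0.52933615,  0.20443635]), 'ee_rot': array([-3.13965588e+00, -1.71525881e-04,  2.71814394e-01]), 'wrist_force': array([-1.02967311, -0.06489383, -0.19350216]), 'wrist_torque': array([ 0.01514403, -0.0272811 , -0.02302111]), 'width': 0.09375204662544107}
```

View pics/top0.png

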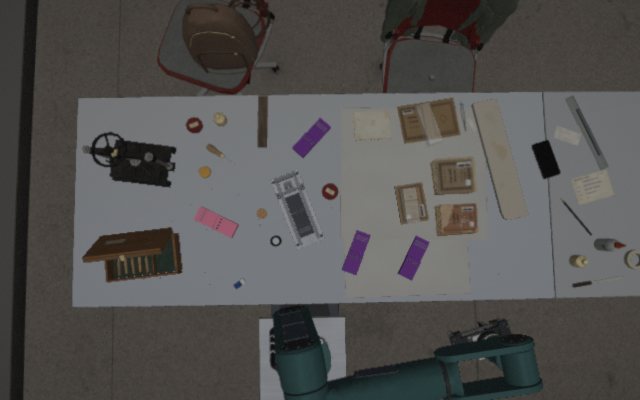

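View pics/side0.png

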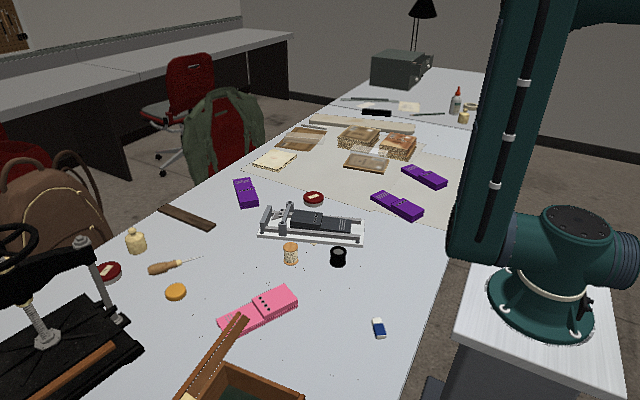

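The top view shows the jig at about (298,210), bridge end up at (288,180), with the spool at (262,213), loupe at (276,241) and tin at (330,191). Things that could be taken for the shoe: purple blocks (311,138), (356,253), (413,258), the pink one (216,222), and the dark grey one in the jig channel (297,210). The dark one in the channel fits the description. I'll check it in a close crop.

Run:
```python
from h import *
a=np.load('top0.npz')['p'][165:255,250:350]; b=np.load('side0.npz')['p'][190:275,245:375]
a=cv2.convertScaleAbs(cv2.resize(a,None,fx=4,fy=4,interpolation=2),alpha=1.5); b=cv2.resize(b,(390,255),interpolation=2); b=cv2.convertScaleAbs(b,alpha=1.3)
im=np.zeros((360,800,3),np.uint8); im[:360,:400]=a; im[:255,410:800]=b; save('pics/c1.png',im)
```

```text
(no output)
```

View pics/c1.png

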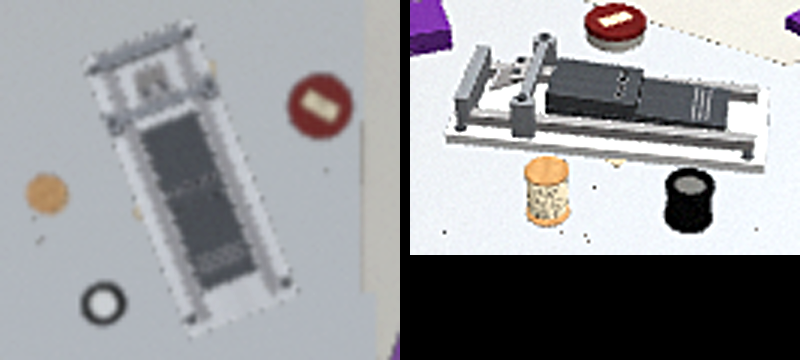

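The crop confirms it. The dark shoe's tail deck is at the lower right and the nose block is just short of the bridge. The spool is at crop (47,193), the loupe at (104,303) and the tin at (320,105). Next I'll measure the shoe and jig axes.

Run:
```python
from h import *
f=np.load('top0.npz'); p,d=f['p'],f['d']
m=np.zeros(p.shape[:2],np.uint8); g=p.max(2); 
sub=np.zeros_like(m); sub[165:255,278:325]=1
m=((g<75)&(sub>0)).astype(np.uint8); n,l,s,c=cv2.connectedComponentsWithStats(m); k=1+np.argmax(s[1:,4]); m=(l==k).astype(np.uint8)
print(s[k],c[k]); 
ct=max(cv2.findContours(m,0,2)[0],key=cv2.contourArea); bx=cv2.boxPoints(cv2.minAreaRect(ct)); print(bx); W=onplane('top',bx,0.032);print(W, np.linalg.norm(W-np.roll(W,1,0),axis=1))
# depth cloud of mask
v,u=np.nonzero(m); P=bydepth('top',list(zip(u,v)),d)
q=P[:,:2]-P[:,:2].mean(0); ax=np.linalg.svd(q,full_matrices=False)[2][0]; ax*=np.sign(ax[0]); print('axis',ax,np.arctan2(ax[1],ax[0]),P.mean(0))
s_=q@ax; w=q@np.array([-ax[1],ax[0]])
for a in np.arange(-.09,.09,.01):
    i=(s_>=a)&(s_<a+.01)
    if i.any(): print(round(a+.005,3),i.sum(),np.median(P[i,2]).round(4),w[i].mean().round(4), g[v[i],u[i]].mean().round(0))
# whole jig cloud from depth
vv,uu=np.mgrid[165:255,262:330]; Q=bydepth('top',list(zip(uu.ravel(),vv.ravel())),d); Q2=Q[:,:2]-P[:,:2].mean(0); S=Q2@ax;T=Q2@np.array([-ax[1],ax[0]])
z=Q[:,2]; J=(z>.008)&(abs(T)<.075)&(S>-.16)&(S<.2)
print('table z',np.median(z[(abs(T)>.08)]),'jig S',np.percentile(S[J],[1,99]),'T',np.percentile(T[J],[2,98]))
i=(z>.04)&J; print('high'); 
for a in np.arange(.05,.19,.006):
    k=i&(S>=a)&(S<a+.006); 
    if k.any(): print(round(a+.003,3),k.sum(),np.median(z[k]).round(4))
```

```text
[285 193  29  44 610] [299.04590164 214.55737705]
[[284.22498 198.03262]
 [298.7838  192.29733]
 [314.2329  231.51434]
 [299.67407 237.24963]]
[[ 0.59561359  0.05792106  0.032     ]
 [ 0.61615742  0.00359279  0.032     ]
 [ 0.46993233 -0.05146596  0.032     ]
 [ 0.4497311   0.00254154  0.032     ]] [0.15604035 0.05808278 0.15624738 0.05766195]
axis [0.93500681 0.35462976] 0.3625180581882344 [0.53310061 0.00350781 0.03818678]
-0.075 33 0.0264 -0.0004 61.0
-0.065 36 0.0286 -0.0003 65.0
-0.055 36 0.0273 0.0007 69.0
-0.045 41 0.0285 0.0011 62.0
-0.035 39 0.0296 -0.0003 58.0
-0.025 39 0.0295 -0.0002 57.0
-0.015 39 0.0303 -0.0005 57.0
-0.005 40 0.0308 0.0003 57.0
0.005 40 0.041 -0.0005 59.0
0.015 39 0.0419 -0.0003 63.0
0.025 40 0.0426 0.0006 59.0
0.035 41 0.0427 -0.0002 58.0
0.045 42 0.0421 0.0 58.0
0.055 39 0.0434 0.0003 58.0
0.065 39 0.0431 -0.0002 58.0
0.075 27 0.044 -0.0 64.0
table z 0.000232380387778508 jig S [-0.11185312  0.15868939] T [-0.05265686  0.0520952 ]
high
0.053 22 0.0435
0.059 20 0.0446
0.065 25 0.0437
0.071 22 0.0451
0.077 18 0.0446
0.083 2 0.0461
0.089 29 0.0492
0.095 51 0.051
0.101 27 0.0504
0.107 17 0.0483
0.113 11 0.0486
0.119 4 0.0405
0.125 1 0.0414
0.131 1 0.0404
0.143 6 0.0436
0.149 22 0.043
0.155 26 0.0424
```

servo_tool(series="1 3 -2.5 0 0; 1 6 -5 0 0; 1 9 -7.4 0 0; 1 12 -9.8 0 0; 1 15 -12.3 0 0; 1 18 -14.7 0 0; 1 21 -17.2 0 0; 1 24 -19.6 0 -0.02; 1 27 -22.1 0 -0.04; 1 30 -24.6 0 -0.06; 1 33 -27 0 -0.09; 1 36 -29.5 0 -0.09; 1 39 -31.9 0 -0.09; 1 42 -34.4 0 -0.09; 1 45 -36.8 0 -0.09; 1 47.5 -38.9 2 -0.09; 1 49.3 -40.3 4 -0.09; 1 50 -41 6 -0.09; 1 50 -41 8 -0.09; 1 50 -41 8 -0.09")

```text
time: 1.77
tool_pos: [0.516, 0.0006, 0.1199]
ee_rot: [-3.137, 0.01, 0.364]
wrist_force: [-1.0, 0.5, -0.3]
width: 0.0008
```

servo_tool(series="1 0 0 0 0; 1 0 0 0 0; 1 0 0 0 0")

```text
time: 2.02
tool_pos: [0.5201, -0.0012, 0.1274]
ee_rot: [3.14, -0.003, 0.361]
wrist_force: [0.1, 0.3, 0.0]
width: 0.0005
```

servo_tool(series="1 0 0 2 0; 1 0 0 4 0; 1 0 0 6 0; 1 0 0 7.5 0; 1 0 0 8.5 0; 1 0 0 8.8 0; 1 0 0 8.8 0; 1 0 0 8.8 0; 1 0 0 8.8 0")

```text
time: 2.77
tool_pos: [0.5203, -0.0009, 0.039]
ee_rot: [3.14, -0.002, 0.362]
wrist_force: [-0.2, -0.4, 0.1]
width: 0.0001
```

Run:
```python
from h import *
o=robot.get_obs(); T=o['tool_pos']; print(T,o['wrist_force'])
p,d=snapshot('side'); q,_=snapshot('top')
b=p[175:265,245:375]; b=cv2.convertScaleAbs(cv2.resize(b,None,fx=6,fy=6,interpolation=2),alpha=1.3); save('pics/c2.png',b)
print((proj('side',[T])-[245,175])*6)
```

```text
[ 0.52029336 -0.00089982  0.0390203 ] [-0.19593917 -0.38426942  0.05852586]
[[479.38089002 263.45876105]]
```

View pics/c2.png

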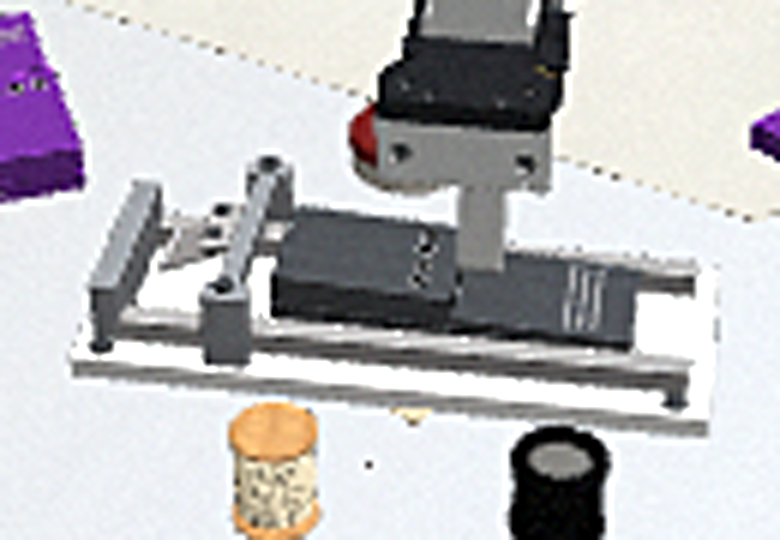

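The fingertips at crop (482,265) hang over the deck, just behind the step at (455,290). The bridge and nose are clear. Now I'll press down gradually.

servo_tool(series="1 0 0 0.3 0; 1 0 0 0.5 0; 1 0 0 0.7 0; 1 0 0 0.8 0; 1 0 0 0.9 0; 1 0 0 1.0 0; 1 0 0 1.0 0")

```text
time: 3.45
tool_pos: [0.52, -0.0005, 0.0287]
ee_rot: [3.141, -0.002, 0.362]
wrist_force: [-1.5, -0.3, 6.8]
width: 0.0007
```

servo_tool(series="1 0 0 0.1 0; 1 0 0 0.2 0; 1 0 0 0.2 0; 1 0 0 0.2 0")

```text
time: 3.78
tool_pos: [0.5202, -0.0004, 0.0275]
ee_rot: [3.141, -0.002, 0.362]
wrist_force: [-2.4, 0.5, 9.4]
width: 0.0004
```

servo_tool(series="1 0 0 0.1 0; 1 0 0 0.15 0; 1 0 0 0.15 0; 1 0 0 0.15 0")

```text
time: 4.12
tool_pos: [0.5203, -0.0003, 0.0272]
ee_rot: [3.141, -0.003, 0.362]
wrist_force: [-4.2, 1.2, 14.3]
width: 0.0005
```

servo_tool(series="1 0.2 0 0.03 0; 1 0.4 0 0.05 0; 1 0.6 0 0.05 0; 1 0.8 0 0.05 0; 1 1.0 0 0.05 0; 1 1.2 0 0.05 0; 1 1.2 0 0.05 0; 1 1.2 0 0.05 0")

```text
time: 4.78
tool_pos: [0.5257, 0.001, 0.0271]
ee_rot: [3.14, 0.012, 0.362]
wrist_force: [-18.9, -6.1, 26.6]
width: 0.0002
```

```bash
cat > look.py <<'E'
import sys
from h import *
o=robot.get_obs(); T=o['tool_pos']; print(T,o['wrist_force'])
p,d=snapshot('side'); q,_=snapshot('top')
b=p[175:265,245:375]; b=cv2.convertScaleAbs(cv2.resize(b,None,fx=6,fy=6,interpolation=2),alpha=1.3); save(f'pics/{sys.argv[1]}.png',b)
E
python3 look.py c3
```

```text
[0.52573331 0.000989   0.02707698] [-18.91393324  -6.14388193  26.63180377]
```

View pics/c3.png

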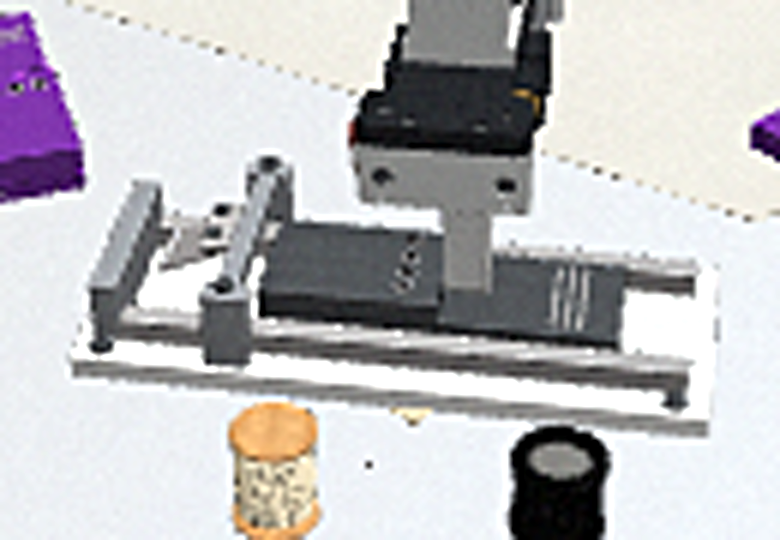

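The shoe moved about 6 mm with the fingers and lies flat. Down force has grown to 27 N, so friction is resisting the slide. I'll ease the press a little and keep pushing.

servo_tool(series="1 0 0 -0.1 0; 1 0.1 0 -0.2 0; 1 0.2 0 -0.2 0; 1 0.3 0 -0.2 0; 1 0.3 0 -0.2 0")

```text
time: 5.3
tool_pos: [0.5304, 0.0027, 0.0273]
ee_rot: [3.14, 0.008, 0.362]
wrist_force: [-11.3, -4.4, 15.1]
width: 0.0004
```

servo_tool(series="1 0.2 0 0 0; 1 0.4 0 0 0; 1 0.6 0 0 0; 1 0.8 0 0 0; 1 1.0 0 0 0; 1 1.2 0 0 0; 1 1.2 0 0 0")

```text
time: 5.88
tool_pos: [0.542, 0.0071, 0.0272]
ee_rot: [3.14, 0.007, 0.362]
wrist_force: [-9.6, -4.0, 14.5]
width: 0.0007
```

servo_tool(series="1 0.2 0 0.03 0; 1 0.4 0 0.05 0; 1 0.6 0 0.05 0; 1 0.8 0 0.05 0; 1 1.0 0 0.05 0; 1 1.2 0 0.05 0; 1 1.4 0 0.05 0; 1 1.5 0 0.05 0; 1 1.5 0 0.05 0")

```text
time: 6.63
tool_pos: [0.5556, 0.0121, 0.0273]
ee_rot: [3.14, 0.008, 0.362]
wrist_force: [-11.7, -4.3, 16.7]
width: 0.0006
```

servo_tool(series="1 0.2 0 0 0; 1 0.4 0 0 0; 1 0.6 0 0 0; 1 0.8 0 0 0; 1 1.0 0 0 0; 1 1.2 0 0 0; 1 1.4 0 0 0; 1 1.5 0 0 0; 1 1.5 0 0 0")

```text
time: 7.38
tool_pos: [0.5666, 0.0162, 0.0272]
ee_rot: [3.14, 0.015, 0.362]
wrist_force: [-19.4, -7.0, 21.9]
width: 0.0005
```

```bash
python3 look.py c4
```

```text
[0.5665769  0.01620774 0.02724988] [-19.41418678  -7.03546381  21.92709963]
```

View pics/c4.png

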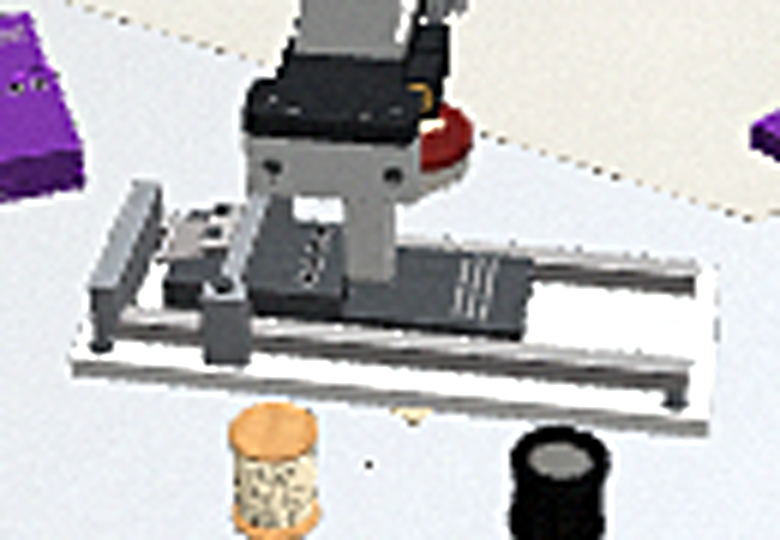

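The nose, at crop (165,280), is under the bridge and meeting the leaf, with roughly 12–16 mm left to go.

servo_tool(series="1 0.2 0 -0.05 0; 1 0.4 0 -0.08 0; 1 0.6 0 -0.1 0; 1 0.8 0 -0.1 0; 1 1.0 0 -0.1 0; 1 1.0 0 -0.1 0")

```text
time: 7.98
tool_pos: [0.5776, 0.0206, 0.0273]
ee_rot: [3.141, 0.011, 0.362]
wrist_force: [-13.5, -6.1, 14.4]
width: 0.0008
```

servo_tool(series="1 0.15 0 0.03 0; 1 0.3 0 0.03 0; 1 0.45 0 0.03 0; 1 0.5 0 0.03 0; 1 0.5 0 0.03 0")

```text
time: 8.4
tool_pos: [0.5816, 0.0221, 0.0273]
ee_rot: [3.141, 0.013, 0.362]
wrist_force: [-14.9, -6.2, 16.6]
width: 0.0003
```

servo_tool(series="1 0.1 0 0 0; 1 0.2 0 0 0; 1 0.3 0 0 0; 1 0.4 0 0 0; 1 0.4 0 0 0; 1 0.4 0 0 0")

```text
time: 8.9
tool_pos: [0.5818, 0.0222, 0.0273]
ee_rot: [3.141, 0.021, 0.361]
wrist_force: [-23.3, -8.9, 23.1]
width: 0.0004
```

```bash
python3 look.py c5
```

```text
[0.58182515 0.02221937 0.02729266] [-23.30071243  -8.92457279  23.05083533]
```

View pics/c5.png

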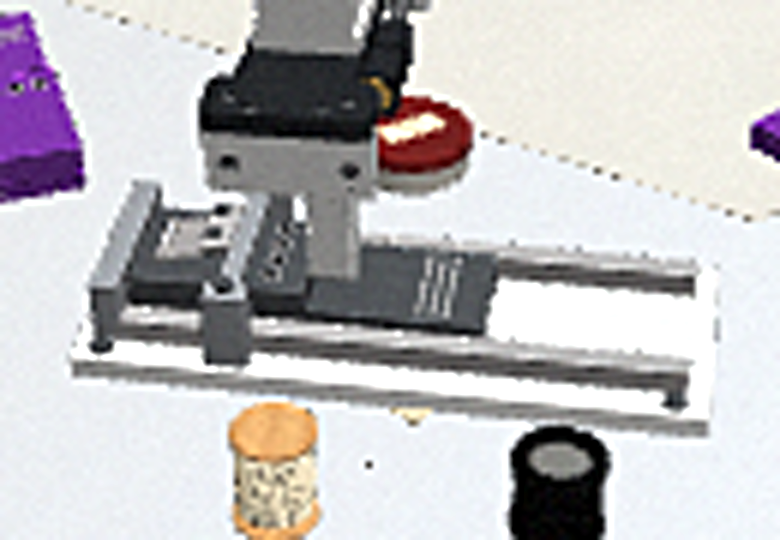

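The nose meets the stop at crop (130,285), and the tool stalled while the force rose to 25 N. To rule out friction I'll ease the press while still pushing, then lift off.

servo_tool(series="1 0.1 0 -0.1 0; 1 0.2 0 -0.2 0; 1 0.2 0 -0.2 0; 1 0.2 0 -0.2 0")

```text
time: 9.33
tool_pos: [0.5819, 0.0222, 0.0274]
ee_rot: [-3.142, 0.026, 0.361]
wrist_force: [-24.8, -10.1, 18.2]
width: 0.0003
```

servo_tool(series="1 -0.2 0 0 0; 1 -0.4 0 0 0; 1 -0.6 0 0 0; 1 -0.7 0 0 0; 1 -0.7 0 0 0")

```text
time: 9.75
tool_pos: [0.5817, 0.0222, 0.0273]
ee_rot: [3.141, 0.01, 0.361]
wrist_force: [-9.2, -4.9, 7.2]
width: 0.0005
```

servo_tool(series="1 -0.2 0 0 0; 1 -0.4 0 0 0; 1 -0.5 0 -0.2 0; 1 -0.5 0 -0.5 0; 1 -0.5 0 -1 0; 1 -0.6 0 -2 0; 1 -0.6 0 -3 0; 1 -0.6 0 -5 0; 1 -0.6 0 -5 0")

```text
time: 10.5
tool_pos: [0.5832, 0.0224, 0.0831]
ee_rot: [3.138, -0.009, 0.362]
wrist_force: [-0.0, -0.6, 0.9]
width: 0.0004
```

servo_tool(series="1 -3 0 -3 0; 1 -6 0 -6 0; 1 -9 0 -8 0; 1 -12 0 -10 0; 1 -15 0 -12 0; 1 -18 0 -12 0; 1 -20 0 -12 0; 1 -20 0 -12 0; 1 -20 0 -12 0; 1 -20 0 -12 0")

```text
time: 11.33
tool_pos: [0.3936, -0.0483, 0.1977]
ee_rot: [3.141, -0.001, 0.362]
wrist_force: [0.8, -0.2, -0.8]
width: 0.0003
```

Run:
```python
from h import *
o=robot.get_obs(); print(o['time'],o['tool_pos'],o['wrist_force'],abs(o['qvel']).max())
p,d=snapshot('side'); q,dt=snapshot('top')
b=cv2.resize(p[175:265,245:375],(520,360),interpolation=2); a=cv2.resize(q[165:255,255:325],(280,360),interpolation=2)
save('pics/c6.png',cv2.convertScaleAbs(np.hstack([b,a]),alpha=1.4))
# tail edge & step along jig axis, from depth
ax=np.array([np.cos(.3615),np.sin(.3615)]);C=np.array([.5331,.0035])
vv,uu=np.mgrid[165:255,262:330]; uv=list(zip(uu.ravel(),vv.ravel())); g=q[165:255,262:330].max(2).ravel()
Q=bydepth('top',uv,dt); S=(Q[:,:2]-C)@ax; T=(Q[:,:2]-C)@np.array([-ax[1],ax[0]])
i=(abs(T)<.02)
for a in np.arange(-.03,.1,.008):
    k=i&(S>=a)&(S<a+.008)
    if k.any(): print(round(a+.004,3),np.median(Q[k,2]).round(4),np.median(g[k]))
```

```text
11.3333 [ 0.39362765 -0.04827155  0.19769262] [ 0.7738842  -0.23016061 -0.832818  ] 0.022701088777417607
-0.026 0.012 138.0
-0.018 0.0112 126.0
-0.01 0.027 59.0
-0.002 0.0281 63.5
0.006 0.0259 74.0
0.014 0.0271 71.0
0.022 0.0256 58.0
0.03 0.0276 58.0
0.038 0.0263 57.0
0.046 0.0266 56.0
0.054 0.0272 57.0
0.062 0.0293 55.0
0.07 0.0364 58.0
0.078 0.0363 61.5
0.086 0.0383 64.0
0.094 0.0512 95.0
0.102 0.0511 93.0
```

View pics/c6.png

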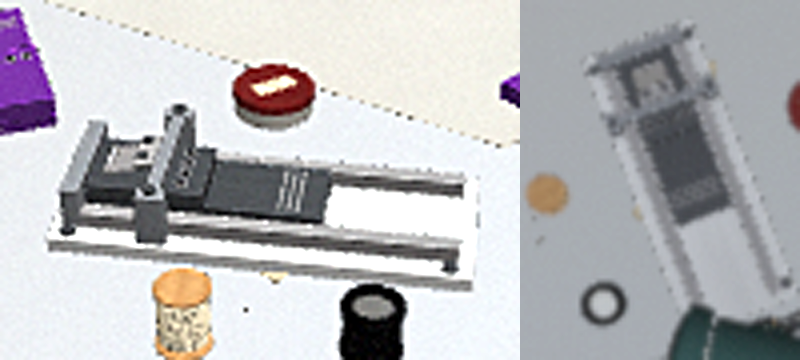

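The picture shows the shoe flat and home: tail edge at (325,195), nose at the stop near (90,185), and the spool, loupe and tin unmoved. Depth gives the deck level at about 27 mm and the step about 24 mm short of the bridge front, against an expected 25 mm. I'm handing it in.

```bash
python3 -c "
from bench import robot
print(robot.close_job())"
```

```text
the job is handed in; nothing more can be done
None
```

The shoe is in the jig and appears fully home, and I handed the job in at about 11.4 s of the 43 s allowed. I couldn't see the catch itself, so that it snapped up is inferred, not confirmed.

I pressed the tail deck flat with closed fingertips and kept pressing while sliding the shoe about 65 mm under the bridge and leaf. I then eased off, lifted straight up and backed away.

- **Reached the stop:** the tool stalled hard at about 25–27 N forward, and the slide of about 65 mm is within the expected 58–67 mm.
- **Position:** in the depth image the step is about 24 mm short of the bridge front, against 25 mm expected when home.
- **Lying flat:** the deck reads level at about 27 mm above the table with the arm off it. That is the sign that the catch is up in its hollow. I did not pull the shoe back to test it.
- **Clear of everything:** the spool, loupe and tin look unmoved in the last pictures, and the wrist force is near zero.

The press was not steady at 10–15 N: it rose to about 27 N early in the slide and about 23 N near the end, and I eased it back both times. No check failed or disagreed.

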